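Find the full ink bottle on the pan balance and press it home in the filling dock

ROBOT

A 7-joint arm with a two-finger parallel gripper is mounted at the origin on the work surface; the furniture and walls round the work are solid. World frame = base frame: x ahead of the robot, y to its left, z up, the work surface at z = 0. Lengths are in m, angles in rad, forces in N, time in s.
With the tool pointing down it reaches from about 0.425 to 0.875 m from the base axis. Payload 4.7 kg.
Tool frame: the origin (TCP) lies between the finger pads; the fingertips stand 22 mm ahead of it and the grasp point (between the pads) lies 3 mm ahead of it; z points along the fingers, y is the line along which they close (so a half turn about z gives the same grasp; the last joint's range is limited). The gripper opens to 87 mm and grips with 3 to 60 N. Pads are 19 mm wide; open, the fingers measure 117 mm over their backs; the gripper's body (75 mm by 190 mm) begins 51 mm behind the grasp point.
Start: joints at [1.251, 0.321, -0.07, 1.45, 0.023, 1.371, -0.057], TCP at [0.213, -0.614, 0.245] pointing down, gripper open.
Joint ranges: [-2.86, 2.86], [-0.3, 2.09], [-1.38, 1.24], [0.06, 2.45], [-1.56, 4.7], [0.09, 2.05], [-2.69, 2.69]. Speed limits (rad/s): [2.57, 2.57, 3.14, 3.14, 3.14, 3.14, 3.14].

INTERFACE

Orientations are given as a rotation vector (axis times angle).
In Python, from rig import arm, read_camera gives the robot as it stands.
- The arm moves only by the tool arm_command, never from a script. Its argument "increments" is one flat list of numbers, 6 for each row, row after row: the shift along the tool's x, y, z in units of 25 mm (1.0 is 25 mm), then the turn, a rotation vector about the tool's x, y, z in units of 6 degrees (1.0 is 6 degrees). In form: [x, y, z, wx, wy, wz, x, y, z, wx, wy, wz, ...]. A call has 1 to 20 rows; each row shifts and turns the commanded pose from where the row before left it, along the tool's axes as they then stand; what a row does not reach is not made up. A row lasts 1/12 s, in which the tool goes at most 41.7 mm and 7.16 degrees, less where a joint would pass 70% of its speed; a pose out of reach is approached as far as the arm can. A call is refused whole if a number of a shift passes 1 or a number of a turn 1, either way. A call with a gripper value outside its range is refused whole. "fingers" is the opening, from 0 (shut) to 1 (fully open), set as the call begins (left out, the last holds). The fingers move at their own pace and stop on an object; "force" is the grip in N (left out, the last holds). Time passes only in rows, so rows that do not move let the fingers close. It gives the time, the measured TCP pose, the force, the opening and the grip force at its end, in the units of the state.
- arm.observe(): the state, without advancing time (a new reading comes with each control period).
- read_camera(name): name is "side" or "top"; returns a dict with "image" (400x640x3 uint8, red, green, blue), "depth" (400x640 float32, m along the optical axis (not along the pixel's ray), 0 where there is no reading), "intrinsics" (3x3 intrinsics, pixels), "pose" (4x4, takes a point from camera to world coordinates). Camera axes: x right, y down, z forward; pixel columns grow to the right and rows downward; lengths in m; the calibration is good to about 2 mm. A picture is of the moment at which its call begins.
- arm.close_job(): hands the job in; it is judged then, once.
The state is a dict: "time_s": time; "joints": joint angles; "qvel": joint speeds; "effort": joint torques, N m; "tcp_pos": TCP position; "eef_rot": TCP orientation; "force": force on the tool from outside, world axes, zero at the start; "torque": the same for the moment, N m; "width": opening from 0.0 (shut) to 1.0 (fully open); "grip_force": force on a finger pad.
Only numpy, scipy, OpenCV 4.12 (cv2) and the standard library are available. Lean on these libraries where they do the work, as an engineer would, in place of code of your own. Each camera call takes 0.05 s, during which the arm holds its last target. There are 200 camera calls.

TASK

Two small dropper bottles look the same, but one is full of ink and the other nearly empty. Set one upright in each pan of the balance, let go and see which way the beam tips; then take the heavier bottle and press it down into the dock until its stiff lift plate is fully home, feeling for the stop and not forcing it. Leave the lighter bottle standing in its pan, handle the balance gently, and do not disturb the paint cup and paint tube nearby.

Things in the scene. Friction and masses are not known exactly. Their poses are not given: they have to be found in the camera images.
- ink_a: Small yellow ink dropper bottle with a pale cap, closed, 73 mm tall: round body 29 mm across up to 49 mm, shoulder, then a cap about 21 mm across from 49 to 73 mm. Origin at the centre of the underside, z up through the cap. It looks exactly like ink_b; one of the two weighs about twice the other (81 to 110 g against 38 to 52 g), and only the balance tells which.
- ink_b: The other, identical looking, dropper bottle; same size and origin as ink_a.
- balance: Fixed equal-arm pan balance: wooden base 90 x 210 x 15 mm, origin at the centre of its underside, beam along its y. Two dark posts at the middle with a small white scale behind a brass pointer, up to 105 mm high. Do not press on it.
- beam (a joint): Tilt of the balance beam in rad. 0 is level (empty); positive: the pan at the balance's -y end (right) is down, the left one up; negative: left pan down. The tilt grows with the difference in load: the emptier bottle alone tips it about 0.055 to 0.08, the full one alone 0.115 to 0.165, one in each pan 0.04 to 0.11 towards the full one. Settles within a second; 0.1 rad moves a pan 9 mm.
- pan_left_floor (a point): Centre of the inner floor of the pan at the balance's +y end, 90 mm from the middle and 85 mm above the table when level. The pan is a round steel dish, flat inside to 20 mm radius, rim 6 mm above the floor and 54 mm across outside; it stays level as the beam tilts, moving up and down.
- pan_right_floor (a point): Same for the pan at the balance's -y end.
- pan_left: The pan at the +y end (its origin lies on the beam's end pivot, 20 mm below the floor).
- pan_right: The pan at the -y end (its origin lies on the beam's end pivot, 20 mm below the floor).
- dock: Fixed filling dock: grey block 64 x 64 x 60 mm on two dark steel feet (84 mm along its y), with one upright round bore 32 mm across with a 2 mm chamfered mouth. Origin at the centre of its underside. Forces pressing on it, or through a bottle on its lift plate, must stay under 20 N.
- dock_mouth (a point): Centre of the bore at the top face of the dock, 60 mm above the table; z up. Press the bottle in while holding it high on its cap with a firm grip (25 N or more), so the fingers stay above the block (only 39 mm of the bottle stand out at the deepest setting).
- dock_plate (a joint): How far the lift plate in the bore is pushed down, in m: starts at 0 to 0.003, stop (fully home) at 0.012. Stiff: about 7 N moves it slowly; it stays where it is left. The lift is set to another height each time: home is anywhere from 16 to 34 mm below the mouth, so the stop must be felt: past it only a rubber bumper gives, some 6 N a mm. Press slowly (8 mm/s); stop at about 14 N.
- ochre_cup: Lidded paint cup of ochre paint, 71 mm across, 55 mm tall, a bystander; origin at the centre of its underside.
- paint_tube: White paint tube lying flat, 38 x 136 x 27 mm, a bystander; origin under its middle.
Things that resemble listed ones, but are neither listed nor needed, are in the scene too. What is shaped like the ink_b but pink is not meant. Leave any turquoise look-alike of the ink_a alone.

How it is judged:
On the way:
1. one bottle stands upright in each pan, both let go and at rest, and the beam has settled tipped to the heavier side (((horizontal distance between ink_a and pan_left_floor below 0.012 m and distance between ink_a and pan_left_floor below 0.014 m and angle between each of ink_a, ink_b's own z axis and vertical below 0.1 rad and horizontal distance between ink_b and pan_right_floor below 0.012 m and distance between ink_b and pan_right_floor below 0.014 m) or (horizontal distance between ink_b and pan_left_floor below 0.012 m and distance between ink_b and pan_left_floor below 0.014 m and angle between each of ink_b, ink_a's own z axis and vertical below 0.1 rad and horizontal distance between ink_a and pan_right_floor below 0.012 m and distance between ink_a and pan_right_floor below 0.014 m)) and (value of joint beam above 0.03 rad or value of joint beam below -0.03 rad) and linear speed of each of ink_a, ink_b below 0.02 m/s and contact force between each of ink_a, ink_b and the fingers below 0.05 N), for 0.3 s.
At the end, for the whole second after the job is handed in: Heavier bottle upright in the bore (4 mm, underside 13 mm below the mouth), lift plate at its stop (at least 10.5 of 12 mm); lighter bottle upright in either pan, within 12 mm of its centre (it tips the beam less than 0.097 rad; the full one would tip it more); both let go and at rest (value of joint dock_plate above 0.0105 m and value of joint beam between -0.097 and 0.097 rad and ((horizontal distance between ink_a and dock_mouth below 0.004 m and z of ink_a in the frame of dock_mouth below -0.013 m and angle between ink_a's own z axis and vertical below 0.1 rad and ((horizontal distance between ink_b and pan_left_floor below 0.012 m and distance between ink_b and pan_left_floor below 0.014 m and angle between ink_b's own z axis and vertical below 0.1 rad) or (horizontal distance between ink_b and pan_right_floor below 0.012 m and distance between ink_b and pan_right_floor below 0.014 m and angle between ink_b's own z axis and vertical below 0.1 rad))) or (horizontal distance between ink_b and dock_mouth below 0.004 m and z of ink_b in the frame of dock_mouth below -0.013 m and angle between ink_b's own z axis and vertical below 0.1 rad and ((horizontal distance between ink_a and pan_left_floor below 0.012 m and distance between ink_a and pan_left_floor below 0.014 m and angle between ink_a's own z axis and vertical below 0.1 rad) or (horizontal distance between ink_a and pan_right_floor below 0.012 m and distance between ink_a and pan_right_floor below 0.014 m and angle between ink_a's own z axis and vertical below 0.1 rad)))) and linear speed of each of ink_a, ink_b below 0.02 m/s and contact force between each of ink_a, ink_b and the fingers below 0.05 N); the robot touches nothing.
It fails at once if a pan of the balance is loaded with more than 12 N (contact force between any of pan_left, pan_right and anything else above 12 N).
It fails at once if the dock or its lift plate is pressed with more than 20 N (contact force between any of dock, dock_plate_c0 and anything else above 20 N).
It fails at once if the cup or tube nearby is moved more than 20 mm (distance of any of ochre_cup, paint_tube from where it was at the start of the episode above 0.02 m).
It also fails if it takes over 72 s, if anything falls off the work surface, if the arm or the gripper's body presses on something with over 40 N, if the wrist force passes 120 N, or if a joint passes its speed limit or range.

## Working session

There is one attempt and no reset: what is moved stays moved. The work goes in short steps, Python scripts to look and compute and a tool call to move; the robot and the scene stay as the last step left them, time stands still between calls to the robot, and variables do not carry over. Pictures are saved under pics/ and viewed, at most 10 in all, crops included, and the job is handed in when it is done.

Besides the shell and the picture viewer there is one more tool, called after ">>>" by a JSON object that holds its "op" and its "data". arm_command: Moves the arm, as the interface text tells. Its arguments: {"type":"object","properties":{"increments":{"type":"array"},"fingers":{"type":"number"},"force":{"type":"number"}},"required":["increments"]}

```bash
mkdir -p pics
cat > h.py <<'E'
import numpy as np, cv2
from rig import arm, read_camera
def P(c,u,v,z=None):
    K,T=c["intrinsics"],c["pose"]
    d=np.linalg.inv(K)@[u,v,1]
    if z is None: return (T@np.r_[d*c["depth"][int(v),int(u)],1])[:3]
    r=T[:3,:3]@d; return T[:3,3]+r*(z-T[2,3])/r[2]
E
python3 - <<'E'
from h import *
print(arm.observe())
for n in("top","side"):
    c=read_camera(n); np.savez(n+".npz",**c)
    cv2.imwrite(f"pics/{n}0.png",c["image"][...,::-1]); print(c["intrinsics"],c["pose"])
E
```

```text
{'time_s': 0.0, 'joints': array([ 1.25110334,  0.32180675, -0.07006749,  1.45168483,  0.02259761,
        1.37077551, -0.05689764]), 'qvel': array([-0.00033201,  0.00069781,  0.00186193,  0.00091742, -0.00084739,
       -0.001481  , -0.00115053]), 'effort': array([-3.05006843e-04, -4.91294432e+01, -4.03828695e-01, -3.12533247e+01,
       -6.38627680e-02,  4.36140457e-02,  1.69376176e-04]), 'tcp_pos': array([ 0.21273759, -0.61366171,  0.24346695]), 'eef_rot': array([-3.09611962e+00, -5.21609286e-01,  6.48224070e-04]), 'force': array([ 0.21580386,  0.2805578 , -0.72911038]), 'torque': array([ 0.02141483, -0.06327271,  0.01973407]), 'grip_force': 0.0, 'width': 1.0042767717418846}
[[385.87334908   0.         325.85227663]
 [  0.         385.87334908 199.00562795]
 [  0.           0.           1.        ]] [[ 0.0157277  -0.99722885  0.0727135   0.34936369]
 [-0.99975273 -0.01682745 -0.0145367  -0.1419797 ]
 [ 0.01572    -0.07246689 -0.99724693  0.99553531]
 [ 0.          0.          0.          1.        ]]
[[479.69408332   0.         324.82379504]
 [  0.         479.69408332 194.02161371]
 [  0.           0.           1.        ]] [[-0.88825185 -0.18728519  0.41944357 -0.07855627]
 [-0.45929186  0.37745015 -0.80410346  0.74640395]
 [-0.00772237 -0.9068934  -0.42128936  0.53257451]
 [ 0.          0.          0.          1.        ]]
```

View pics/top0.png

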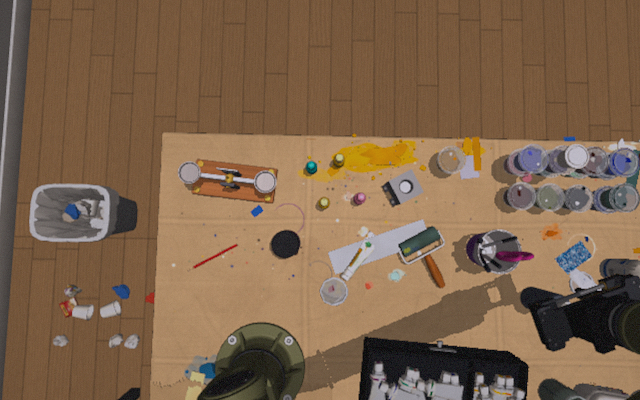

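View pics/side0.png

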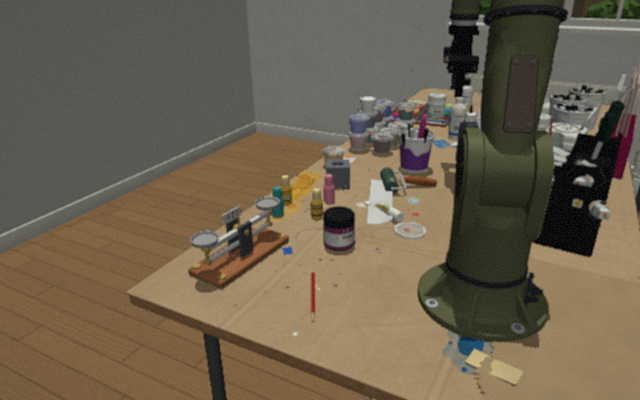

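The top view shows the balance at (235,180) with pans at (189,173) and (264,182). The yellow bottles are at (339,159) and (324,203), with the turquoise one at (311,167) and the pink at (359,198). The dock is at (404,188). The side view shows the yellow bottles at (286,190) and (317,205), and the dock at (337,174). I'll enlarge both.

Run:
```python
from h import *
a=cv2.imread("pics/top0.png")[140:220,295:435]; b=cv2.imread("pics/side0.png")[140:230,260:365]
c=cv2.imread("pics/top0.png")[145:215,170:290]
r=lambda i,s:cv2.resize(i,None,fx=s,fy=s,interpolation=cv2.INTER_CUBIC)
a,b=r(a,5),r(b,5)
cv2.imwrite("pics/a.png",a)
m=np.zeros((600,800,3),np.uint8); m[:450,:525]=b; m[460:600,530:770]=r(c,2)
cv2.imwrite("pics/b.png",m)
C={n:dict(np.load(n+".npz")) for n in("top","side")}
for uv in[(339,159),(324,203),(311,167),(359,198),(189,173),(264,182),(404,186),(390,190),(285,243),(450,160)]: print(uv,P(C["top"],*uv).round(4))
```

```text
(339, 159) [ 0.5145 -0.1858  0.0706]
(324, 203) [ 0.407  -0.1512  0.072 ]
(311, 167) [ 0.4933 -0.1184  0.0736]
(359, 198) [ 0.4204 -0.235   0.073 ]
(189, 173) [0.472  0.1693 0.0849]
(264, 182) [ 0.4535 -0.0084  0.0865]
(404, 186) [ 0.4542 -0.3492  0.0461]
(390, 190) [ 0.4453 -0.3174  0.0297]
(285, 243) [ 0.3104 -0.0603  0.0748]
(450, 160) [ 0.5202 -0.4619  0.0534]
```

View pics/a.png

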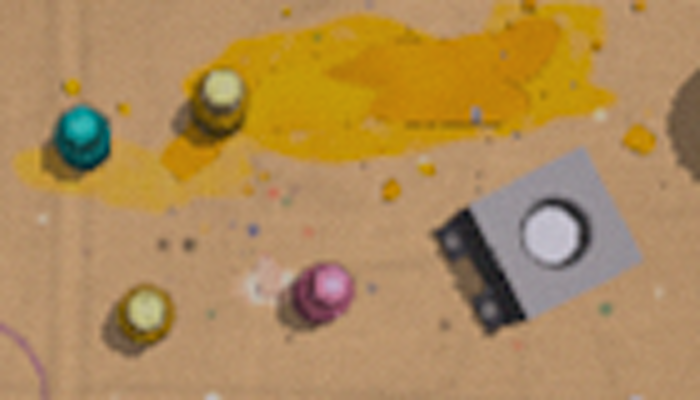

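View pics/b.png

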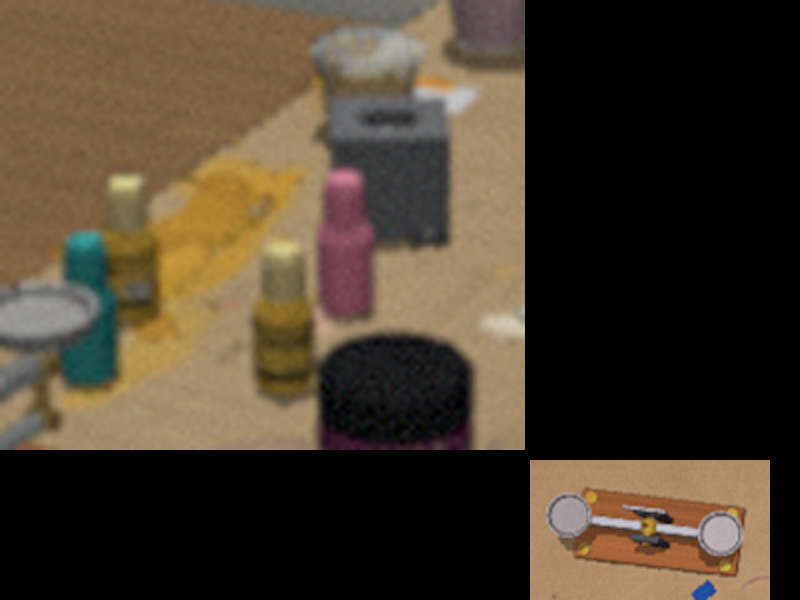

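The enlarged views give these positions in top-image pixels: caps at (339.3,157.3) and (324.3,201.7), bore mouth at (405.9,186.5), pans at (189.4,172.4) and (264.9,181.4). In the side image the caps are at (285.1,176.7) and (316.7,189.5), the mouth at (338.1,163.3), and the right pan at about (267,204). I'll triangulate from these.

Run:
```python
from h import *
C={n:dict(np.load(n+".npz")) for n in("top","side")}
M=[C[n]["intrinsics"]@np.linalg.inv(C[n]["pose"])[:3] for n in("top","side")]
def tri(p,q):
    X=cv2.triangulatePoints(M[0],M[1],np.float64(p).reshape(2,1),np.float64(q).reshape(2,1))[:,0];return X[:3]/X[3]
for n,p,q,z in[("A",(339.3,157.3),(285.1,176.7),.073),("B",(324.3,201.7),(316.7,189.5),.073),("dock",(405.9,186.5),(338.1,163.3),.06),("panR",(264.9,181.4),(267.3,203.2),.09),("panL",(189.4,172.4),(203.7,239.9),.09)]:
    print(n,tri(p,q).round(4),"top@z",P(C["top"],*p,z).round(4),"side@z",P(C["side"],*q,z).round(4))
# turquoise, pink, for clearance
for uv in [(311.3,164.5),(360.8,197)]: print(P(C["top"],*uv,.073).round(3))
from scipy.spatial.transform import Rotation as R
print(R.from_rotvec(arm.observe()["eef_rot"]).as_matrix().round(3))
```

```text
A [ 0.5193 -0.1865  0.0685] top@z [ 0.5183 -0.1863  0.073 ] side@z [ 0.5135 -0.1774  0.073 ]
B [ 0.4108 -0.1516  0.0694] top@z [ 0.4101 -0.1518  0.073 ] side@z [ 0.4074 -0.1445  0.073 ]
dock [ 0.4521 -0.351   0.0584] top@z [ 0.4515 -0.3508  0.06  ] side@z [ 0.4505 -0.3472  0.06  ]
panR [ 0.4547 -0.0105  0.0859] top@z [ 0.4545 -0.011   0.09  ] side@z [ 0.4496 -0.0036  0.09  ]
panL [0.4744 0.1692 0.0847] top@z [0.4727 0.1667 0.09  ] side@z [0.4687 0.1762 0.09  ]
[ 0.499 -0.119  0.073]
[ 0.423 -0.239  0.073]
[[ 0.945  0.328 -0.001]
 [ 0.328 -0.945  0.002]
 [-0.    -0.002 -1.   ]]
```

```bash
cat >> h.py <<'E'
from scipy.spatial.transform import Rotation as R
def go(x,y,z):
    s=arm.observe(); r=R.from_rotvec(s["eef_rot"])
    d=r.inv().apply(np.array([x,y,z])-s["tcp_pos"])/.025
    # turn to straight-down keeping yaw 0.334
    t=(r.inv()*R.from_matrix(np.array([[.945,.328,0],[.328,-.945,0],[0,0,-1]]))).as_rotvec()/np.radians(6)
    print("t",round(s["time_s"],2),"tcp",s["tcp_pos"].round(4),"F",s["force"].round(2),"w",round(s["width"],3),"grip",s["grip_force"],"units",d.round(2),"turn",t.round(2))
E
python3 -c "
from h import *
go(.519,-.1865,.15)"
```

```text
t 0.1 tcp [ 0.2127 -0.6137  0.2436] F [-0.21  0.44  0.91] w 1.002 grip 0.0 units [ 17.17 -12.13   3.76] turn [-0.02  0.   -0.  ]
```

>>> {"op": "arm_command", "data": {"increments": [0.86, -0.6, 0, 0, 0, 0, 0.86, -0.6, 0, 0, 0, 0, 0.86, -0.6, 0, 0, 0, 0, 0.86, -0.6, 0, 0, 0, 0, 0.86, -0.6, 0, 0, 0, 0, 0.86, -0.6, 0, 0, 0, 0, 0.86, -0.6, 0, 0, 0, 0, 0.86, -0.6, 0, 0, 0, 0, 0.86, -0.6, 0, 0, 0, 0, 0.86, -0.6, 0, 0, 0, 0, 0.86, -0.6, 0, 0, 0, 0, 0.86, -0.6, 0, 0, 0, 0, 0.86, -0.6, 0.5, 0, 0, 0, 0.86, -0.6, 0.5, 0, 0, 0, 0.86, -0.6, 0.5, 0, 0, 0, 0.86, -0.6, 0.5, 0, 0, 0, 0.86, -0.6, 0.5, 0, 0, 0, 0.86, -0.6, 0.5, 0, 0, 0, 0.86, -0.6, 0.5, 0, 0, 0, 0.83, -0.6, 0.26, 0, 0, 0], "fingers": 0.5, "force": 25}}

```text
time_s: 1.77
tcp_pos: [0.5197, -0.1886, 0.1486]
eef_rot: [-3.097, -0.522, 0.004]
force: [0.0, -0.2, -0.2]
width: 0.5
grip_force: 0.0
```

```bash
python3 -c "
from h import *
go(.519,-.1865,.075)"
```

```text
t 1.77 tcp [ 0.5197 -0.1886  0.1486] F [ 0.03 -0.17 -0.22] w 0.5 grip 0.0 units [ 0.01 -0.08  2.94] turn [-0.02  0.02 -0.  ]
```

>>> {"op": "arm_command", "data": {"increments": [0, -0.1, 0.4, 0, 0, 0, 0, 0, 0.4, 0, 0, 0, 0, 0, 0.4, 0, 0, 0, 0, 0, 0.4, 0, 0, 0, 0, 0, 0.4, 0, 0, 0, 0, 0, 0.4, 0, 0, 0, 0, 0, 0.4, 0, 0, 0, 0, 0, 0.2, 0, 0, 0, 0, 0, 0, 0, 0, 0, 0, 0, 0, 0, 0, 0]}}

```text
time_s: 2.6
tcp_pos: [0.5193, -0.1878, 0.0753]
eef_rot: [-3.098, -0.522, 0.0]
force: [0.3, -1.0, -0.2]
width: 0.496
grip_force: 0.0
```

>>> {"op": "arm_command", "data": {"increments": [0, 0, 0, 0, 0, 0, 0, 0, 0, 0, 0, 0, 0, 0, 0, 0, 0, 0, 0, 0, 0, 0, 0, 0, 0, 0, 0, 0, 0, 0, 0, 0, 0, 0, 0, 0], "fingers": 0, "force": 20}}

```text
time_s: 3.1
tcp_pos: [0.5196, -0.1878, 0.0759]
eef_rot: [3.097, 0.522, 0.001]
force: [0.3, -0.8, 1.5]
width: 0.224
grip_force: 20.0
```

```bash
python3 -c "
from h import *
go(.4735,.168,.20)"
```

```text
t 3.1 tcp [ 0.5196 -0.1878  0.0759] F [ 0.33 -0.78  1.5 ] w 0.224 grip 19.98717316368129 units [  2.92 -14.05  -4.97] turn [ 0.01 -0.   -0.  ]
```

>>> {"op": "arm_command", "data": {"increments": [0, 0, -0.3, 0, 0, 0, 0, 0, -0.7, 0, 0, 0, 0, 0, -0.8, 0, 0, 0, 0, 0, -0.8, 0, 0, 0, 0.1, -0.5, -0.8, 0, 0, 0, 0.2, -0.9, -0.8, 0, 0, 0, 0.2, -0.9, -0.5, 0, 0, 0, 0.2, -0.9, -0.3, 0, 0, 0, 0.2, -0.9, 0, 0, 0, 0, 0.2, -0.9, 0, 0, 0, 0, 0.2, -0.9, 0, 0, 0, 0, 0.2, -0.9, 0, 0, 0, 0, 0.2, -0.9, 0, 0, 0, 0, 0.2, -0.9, 0, 0, 0, 0, 0.2, -0.9, 0, 0, 0, 0, 0.2, -0.9, 0, 0, 0, 0, 0.2, -0.9, 0, 0, 0, 0, 0.2, -0.9, 0, 0, 0, 0, 0.2, -0.9, 0, 0, 0, 0, 0.02, -0.9, 0, 0, 0, 0]}}

```text
time_s: 4.77
tcp_pos: [0.4738, 0.1682, 0.2011]
eef_rot: [-3.098, -0.522, -0.001]
force: [0.1, 0.2, -1.1]
width: 0.22
grip_force: 20.0
```

>>> {"op": "arm_command", "data": {"increments": [0, 0, 0, 0, 0, 0, 0, 0, 0, 0, 0, 0, 0, 0, 0, 0, 0, 0]}}

```text
time_s: 5.02
tcp_pos: [0.4738, 0.1661, 0.2007]
eef_rot: [3.097, 0.521, 0.0]
force: [-0.2, -0.3, -0.0]
width: 0.226
grip_force: 20.0
```

```bash
python3 -c "
from h import *
go(.4735,.168,.155)
for n in('top','side'):
    c=read_camera(n); np.savez(n+'1.npz',**c)
a=np.load('top1.npz')['image'][120:220,160:300,::-1]; b=np.load('side1.npz')['image'][170:300,180:310,::-1]
r=lambda i,s:cv2.resize(i,None,fx=s,fy=s,interpolation=cv2.INTER_CUBIC)
m=np.zeros((600,790,3),np.uint8); m[:300,:420]=r(a,3); m[300:,420:]=0
bb=r(b,2.8); m[:364,424:788]=bb; cv2.imwrite('pics/c.png',m)"
```

```text
t 5.02 tcp [0.4738 0.1661 0.2007] F [-0.24 -0.34 -0.01] w 0.226 grip 19.958546723937616 units [ 0.01 -0.08  1.83] turn [ 0.01  0.   -0.01]
```

View pics/c.png

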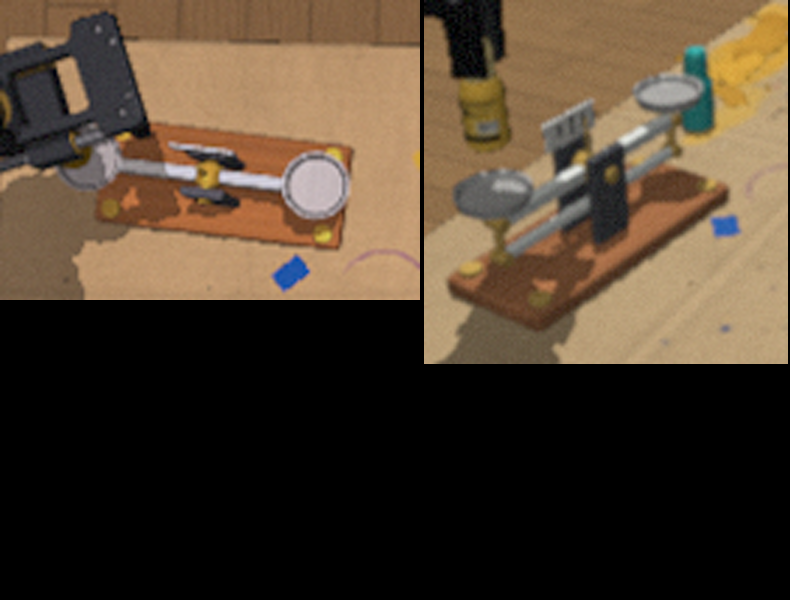

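The side crop shows the bottle hanging upright over the left pan. Its underside is at about side pixel (202,221.5) and the pan centre at about (204.6,239). I'll check this against a projection.

```bash
python3 -c "
from h import *
c=dict(np.load('side1.npz'));M=c['intrinsics']@np.linalg.inv(c['pose'])[:3]
for p in[(.4738,.1661,.1255),(.4738,.1661,.085),(.4738,.1661,.091),(.4738,.168,.088)]:
    q=M@np.r_[p,1];print((q[:2]/q[2]).round(1))"
```

```text
[203.  219.8]
[205.5 239.1]
[205.1 236.3]
[204.6 238.2]
```

>>> {"op": "arm_command", "data": {"increments": [0, -0.03, 0.3, 0, 0, 0, 0, 0, 0.3, 0, 0, 0, 0, 0, 0.3, 0, 0, 0, 0, 0, 0.3, 0, 0, 0, 0, 0, 0.15, 0, 0, 0, 0, 0, 0.1, 0, 0, 0, 0, 0, 0.1, 0, 0, 0, 0, 0, 0.1, 0, 0, 0, 0, 0, 0.1, 0, 0, 0, 0, 0, 0.1, 0, 0, 0, 0, 0, 0, 0, 0, 0, 0, 0, 0, 0, 0, 0]}}

```text
time_s: 6.12
tcp_pos: [0.4735, 0.1676, 0.1543]
eef_rot: [3.098, 0.522, 0.0]
force: [-0.5, 0.2, -0.1]
width: 0.227
grip_force: 20.0
```

>>> {"op": "arm_command", "data": {"increments": [0, 0, 0, 0, 0, 0, 0, 0, 0, 0, 0, 0, 0, 0, 0, 0, 0, 0, 0, 0, 0, 0, 0, 0, 0, 0, 0, 0, 0, 0, 0, 0, 0, 0, 0, 0], "fingers": 0.5}}

```text
time_s: 6.62
tcp_pos: [0.4735, 0.1676, 0.1543]
eef_rot: [3.098, 0.522, 0.0]
force: [0.5, -0.2, 0.5]
width: 0.488
grip_force: 0.0
```

>>> {"op": "arm_command", "data": {"increments": [0, 0, -0.3, 0, 0, 0, 0, 0, -0.7, 0, 0, 0, 0, 0, -0.8, 0, 0, 0, 0, 0, -0.8, 0, 0, 0, 0, 0, -0.8, 0, 0, 0]}}

```text
time_s: 7.03
tcp_pos: [0.4733, 0.1677, 0.2408]
eef_rot: [3.098, 0.522, 0.0]
force: [0.1, -0.6, -0.8]
width: 0.5
grip_force: 0.0
```

```bash
python3 -c "
from h import *
go(.410,-.152,.20)"
```

```text
t 7.03 tcp [0.4733 0.1677 0.2408] F [ 0.13 -0.64 -0.79] w 0.5 grip 0.0 units [-6.59 11.25  1.63] turn [ 0. -0.  0.]
```

>>> {"op": "arm_command", "data": {"increments": [-0.47, 0.8, 0, 0, 0, 0, -0.47, 0.8, 0, 0, 0, 0, -0.47, 0.8, 0, 0, 0, 0, -0.47, 0.8, 0, 0, 0, 0, -0.47, 0.8, 0, 0, 0, 0, -0.47, 0.8, 0, 0, 0, 0, -0.47, 0.8, 0, 0, 0, 0, -0.47, 0.8, 0, 0, 0, 0, -0.47, 0.8, 0, 0, 0, 0, -0.47, 0.8, 0.4, 0, 0, 0, -0.47, 0.8, 0.5, 0, 0, 0, -0.47, 0.8, 0.5, 0, 0, 0, -0.47, 0.8, 0.5, 0, 0, 0, -0.47, 0.8, 0.5, 0, 0, 0, 0, 0, 0.4, 0, 0, 0, 0, 0, 0.4, 0, 0, 0, 0, 0, 0, 0, 0, 0, 0, 0, 0, 0, 0, 0]}}

```text
time_s: 8.53
tcp_pos: [0.4099, -0.1496, 0.1593]
eef_rot: [-3.097, -0.525, 0.001]
force: [0.5, -0.6, 0.1]
width: 0.502
grip_force: 0.0
```

```bash
python3 -c "
from h import *
go(.410,-.1525,.0755)
for n in('top','side'):
    c=read_camera(n); np.savez(n+'2.npz',**c)
a=np.load('top2.npz')['image'][120:220,160:300,::-1]; b=np.load('side2.npz')['image'][170:300,180:310,::-1]
r=lambda i,s:cv2.resize(i,None,fx=s,fy=s,interpolation=cv2.INTER_CUBIC)
m=np.zeros((370,790,3),np.uint8); m[:300,:420]=r(a,3)
bb=r(b,2.8); m[:364,424:788]=bb; cv2.imwrite('pics/d.png',m)"
```

```text
t 8.53 tcp [ 0.4099 -0.1496  0.1593] F [ 0.5  -0.57  0.12] w 0.502 grip 0.0 units [-0.03  0.11  3.35] turn [-0.01  0.    0.01]
```

View pics/d.png

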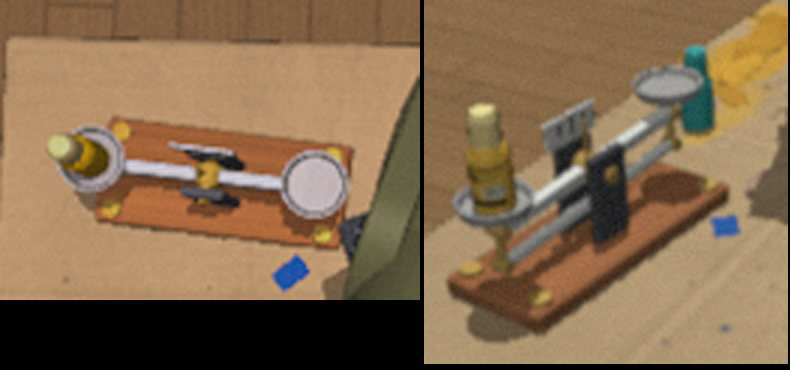

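The side crop shows the first bottle upright in the left pan, which has dropped about 7 mm (0.08 rad). That suggests the lighter bottle, so I'll grasp the second.

>>> {"op": "arm_command", "data": {"increments": [0, 0.1, 0.4, 0, 0, 0, 0, 0, 0.4, 0, 0, 0, 0, 0, 0.4, 0, 0, 0, 0, 0, 0.4, 0, 0, 0, 0, 0, 0.4, 0, 0, 0, 0, 0, 0.4, 0, 0, 0, 0, 0, 0.4, 0, 0, 0, 0, 0, 0.4, 0, 0, 0, 0, 0, 0.15, 0, 0, 0, 0, 0, 0, 0, 0, 0, 0, 0, 0, 0, 0, 0]}}

```text
time_s: 9.55
tcp_pos: [0.4106, -0.1532, 0.0754]
eef_rot: [-3.098, -0.522, 0.0]
force: [0.1, -0.3, 0.3]
width: 0.498
grip_force: 0.0
```

>>> {"op": "arm_command", "data": {"increments": [0, 0, 0, 0, 0, 0, 0, 0, 0, 0, 0, 0, 0, 0, 0, 0, 0, 0, 0, 0, 0, 0, 0, 0, 0, 0, 0, 0, 0, 0, 0, 0, 0, 0, 0, 0], "fingers": 0, "force": 20}}

```text
time_s: 10.05
tcp_pos: [0.4108, -0.1532, 0.0758]
eef_rot: [3.098, 0.522, 0.001]
force: [0.9, -0.3, 1.9]
width: 0.219
grip_force: 19.9
```

```bash
python3 -c "
from h import *
go(.4548,-.011,.21)"
```

```text
t 10.05 tcp [ 0.4108 -0.1532  0.0758] F [ 0.92 -0.25  1.88] w 0.219 grip 19.934159880504012 units [ 3.53 -4.79 -5.37] turn [ 0. -0. -0.]
```

>>> {"op": "arm_command", "data": {"increments": [0, 0, -0.3, 0, 0, 0, 0, 0, -0.7, 0, 0, 0, 0, 0, -0.8, 0, 0, 0, 0, 0, -0.8, 0, 0, 0, 0, 0, -0.8, 0, 0, 0, 0.2, -0.3, -0.8, 0, 0, 0, 0.4, -0.5, -0.7, 0, 0, 0, 0.4, -0.5, -0.47, 0, 0, 0, 0.5, -0.7, 0, 0, 0, 0, 0.5, -0.7, 0, 0, 0, 0, 0.5, -0.7, 0, 0, 0, 0, 0.5, -0.7, 0, 0, 0, 0, 0.4, -0.5, 0, 0, 0, 0, 0.13, -0.19, 0, 0, 0, 0, 0, 0, 0, 0, 0, 0, 0, 0, 0, 0, 0, 0, 0, 0, 0, 0, 0, 0, 0, 0, 0, 0, 0, 0]}}

```text
time_s: 11.55
tcp_pos: [0.4544, -0.0125, 0.2097]
eef_rot: [3.098, 0.519, -0.001]
force: [-0.4, 0.3, -1.0]
width: 0.223
grip_force: 19.9
```

```bash
python3 -c "
from h import *
go(.4548,-.011,.161)"
```

```text
t 11.55 tcp [ 0.4544 -0.0125  0.2097] F [-0.36  0.32 -1.02] w 0.223 grip 19.891581177944317 units [ 0.04 -0.05  1.95] turn [ 0.    0.   -0.02]
```

>>> {"op": "arm_command", "data": {"increments": [0.02, -0.03, 0.3, 0, 0, 0, 0, 0, 0.3, 0, 0, 0, 0, 0, 0.3, 0, 0, 0, 0, 0, 0.2, 0, 0, 0, 0, 0, 0.15, 0, 0, 0, 0, 0, 0.15, 0, 0, 0, 0, 0, 0.15, 0, 0, 0, 0, 0, 0.15, 0, 0, 0, 0, 0, 0.15, 0, 0, 0, 0, 0, 0.15, 0, 0, 0, 0, 0, 0.1, 0, 0, 0, 0, 0, 0.1, 0, 0, 0, 0, 0, 0, 0, 0, 0, 0, 0, 0, 0, 0, 0]}}

```text
time_s: 12.72
tcp_pos: [0.455, -0.0102, 0.1548]
eef_rot: [3.098, 0.522, 0.0]
force: [0.2, 0.4, -0.7]
width: 0.219
grip_force: 19.9
```

>>> {"op": "arm_command", "data": {"increments": [0, 0, 0, 0, 0, 0, 0, 0, 0, 0, 0, 0, 0, 0, 0, 0, 0, 0, 0, 0, 0, 0, 0, 0, 0, 0, 0, 0, 0, 0, 0, 0, 0, 0, 0, 0], "fingers": 0.5}}

```text
time_s: 13.22
tcp_pos: [0.455, -0.0103, 0.1548]
eef_rot: [3.098, 0.522, 0.0]
force: [-0.1, -0.9, -0.1]
width: 0.489
grip_force: 0.0
```

>>> {"op": "arm_command", "data": {"increments": [0, 0, -0.3, 0, 0, 0, 0, 0, -0.7, 0, 0, 0, 0, 0, -0.8, 0, 0, 0, 0, 0, -0.8, 0, 0, 0, 0, 0, -0.8, 0, 0, 0, 0, 0, -0.4, 0, 0, 0, 0, 0, 0, 0, 0, 0, 0, 0, 0, 0, 0, 0, 0, 0, 0, 0, 0, 0, 0, 0, 0, 0, 0, 0]}}

```text
time_s: 14.05
tcp_pos: [0.4541, -0.0103, 0.2484]
eef_rot: [-3.097, -0.522, 0.004]
force: [-0.8, 0.1, 0.0]
width: 0.504
grip_force: 0.0
```

```bash
python3 -c "
from h import *
for n in('top','side'):
    c=read_camera(n); np.savez(n+'3.npz',**c)
a=np.load('top3.npz')['image'][120:220,160:300,::-1]; b=np.load('side3.npz')['image'][170:300,180:310,::-1]
r=lambda i,s:cv2.resize(i,None,fx=s,fy=s,interpolation=cv2.INTER_CUBIC)
m=np.zeros((370,790,3),np.uint8); m[:300,:420]=r(a,3)
bb=r(b,2.8); m[:364,424:788]=bb; cv2.imwrite('pics/e.png',m)
go(.4548,-.011,.155)"
```

```text
t 14.15 tcp [ 0.4544 -0.0102  0.2487] F [-0.55  0.2  -0.38] w 0.497 grip 0.0 units [0.01 0.04 3.75] turn [-0.01  0.02 -0.  ]
```

View pics/e.png

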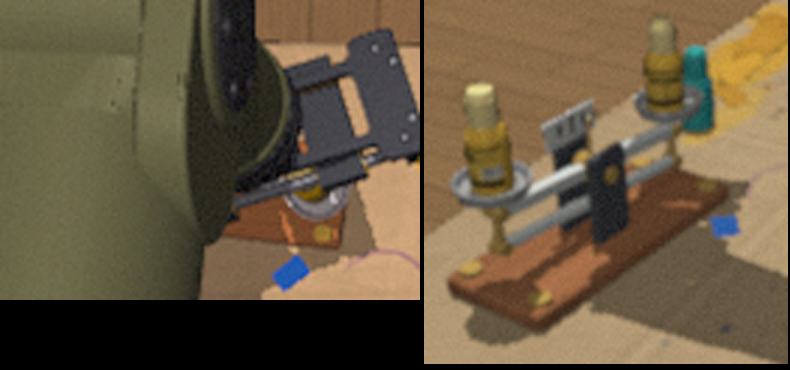

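The side crop shows both bottles upright and released. The left pan is up (row 193 to 182) and the right pan is down (93 to 102), so the bottle in the right pan is the heavier one. I'll take that one.

>>> {"op": "arm_command", "data": {"increments": [0, 0, 0, 0, 0, 0, 0, 0, 0, 0, 0, 0, 0, 0, 0, 0, 0, 0, 0, 0, 0, 0, 0, 0, 0, 0, 0.5, 0, 0, 0, 0, 0, 0.5, 0, 0, 0, 0, 0, 0.5, 0, 0, 0, 0, 0, 0.5, 0, 0, 0, 0, 0, 0.5, 0, 0, 0, 0, 0, 0.5, 0, 0, 0, 0, 0, 0.4, 0, 0, 0, 0, 0, 0.2, 0, 0, 0, 0, 0, 0.2, 0, 0, 0, 0, 0, 0, 0, 0, 0, 0, 0, 0, 0, 0, 0]}}

```text
time_s: 15.4
tcp_pos: [0.4551, -0.0103, 0.155]
eef_rot: [3.098, 0.522, 0.0]
force: [-0.3, -0.4, 0.8]
width: 0.499
grip_force: 0.0
```

>>> {"op": "arm_command", "data": {"increments": [0, 0, 0, 0, 0, 0, 0, 0, 0, 0, 0, 0, 0, 0, 0, 0, 0, 0, 0, 0, 0, 0, 0, 0, 0, 0, 0, 0, 0, 0, 0, 0, 0, 0, 0, 0], "fingers": 0, "force": 40}}

```text
time_s: 15.9
tcp_pos: [0.455, -0.0102, 0.1549]
eef_rot: [3.098, 0.522, 0.0]
force: [0.2, -0.5, -0.4]
width: 0.213
grip_force: 39.9
```

>>> {"op": "arm_command", "data": {"increments": [0, 0, -0.05, 0, 0, 0, 0, 0, -0.1, 0, 0, 0, 0, 0, -0.15, 0, 0, 0, 0, 0, -0.2, 0, 0, 0, 0, 0, -0.3, 0, 0, 0, 0, 0, -0.4, 0, 0, 0, 0, 0, -0.5, 0, 0, 0]}}

```text
time_s: 16.48
tcp_pos: [0.4546, -0.0102, 0.1979]
eef_rot: [-3.098, -0.522, 0.001]
force: [0.2, -0.5, -0.2]
width: 0.211
grip_force: 39.9
```

```bash
python3 -c "
from h import *
go(.4518,-.3508,.19)"
```

```text
t 16.48 tcp [ 0.4546 -0.0102  0.1979] F [ 0.23 -0.49 -0.2 ] w 0.211 grip 39.854767909127986 units [-4.57 12.83  0.32] turn [-0.    0.01 -0.  ]
```

>>> {"op": "arm_command", "data": {"increments": [-0.1, 0.3, 0, 0, 0, 0, -0.2, 0.6, 0, 0, 0, 0, -0.3, 0.8, 0, 0, 0, 0, -0.3, 0.8, 0, 0, 0, 0, -0.3, 0.8, 0, 0, 0, 0, -0.3, 0.8, 0, 0, 0, 0, -0.3, 0.8, 0, 0, 0, 0, -0.3, 0.8, 0, 0, 0, 0, -0.3, 0.8, 0, 0, 0, 0, -0.3, 0.8, 0, 0, 0, 0, -0.3, 0.8, 0, 0, 0, 0, -0.3, 0.8, 0, 0, 0, 0, -0.3, 0.8, 0, 0, 0, 0, -0.3, 0.8, 0, 0, 0, 0, -0.3, 0.8, 0, 0, 0, 0, -0.2, 0.8, 0, 0, 0, 0, -0.17, 0.73, 0.2, 0, 0, 0, 0, 0, 0, 0, 0, 0, 0, 0, 0, 0, 0, 0, 0, 0, 0, 0, 0, 0]}}

```text
time_s: 18.15
tcp_pos: [0.4519, -0.3503, 0.192]
eef_rot: [-3.097, -0.522, 0.0]
force: [0.4, 0.3, -0.8]
width: 0.214
grip_force: 39.9
```

```bash
python3 -c "
from h import *
go(.4518,-.3508,.155)
for n in('top','side'):
    c=read_camera(n); np.savez(n+'4.npz',**c)
r=lambda i,s:cv2.resize(i,None,fx=s,fy=s,interpolation=cv2.INTER_CUBIC)
a=np.load('top4.npz')['image'][150:230,350:450,::-1]; b=np.load('side4.npz')['image'][120:200,300:380,::-1]; d=np.load('side4.npz')['image'][180:290,180:300,::-1]
m=np.zeros((600,790,3),np.uint8); m[:240,:300]=r(a,3); m[:480,305:785]=r(b,6); m[250:470,:240]=r(d,2)
cv2.imwrite('pics/f.png',m)
c=dict(np.load('side4.npz'));M=c['intrinsics']@np.linalg.inv(c['pose'])[:3]
s=arm.observe()['tcp_pos']
for p in[s-[0,0,.0765],[*s[:2],.06],[.4518,-.3508,.06]]:
    q=M@np.r_[p,1];q=q[:2]/q[2];print(q.round(1),((q-[300,120]+.42)*6+[305,0]).round())"
```

```text
t 18.15 tcp [ 0.4519 -0.3503  0.192 ] F [ 0.41  0.31 -0.84] w 0.214 grip 39.855472167546395 units [-0.01  0.02  1.48] turn [-0.01  0.   -0.  ]
[338.  143.3] [535. 142.]
[337.9 162.9] [535. 260.]
[338.3 162.8] [537. 259.]
```

View pics/f.png

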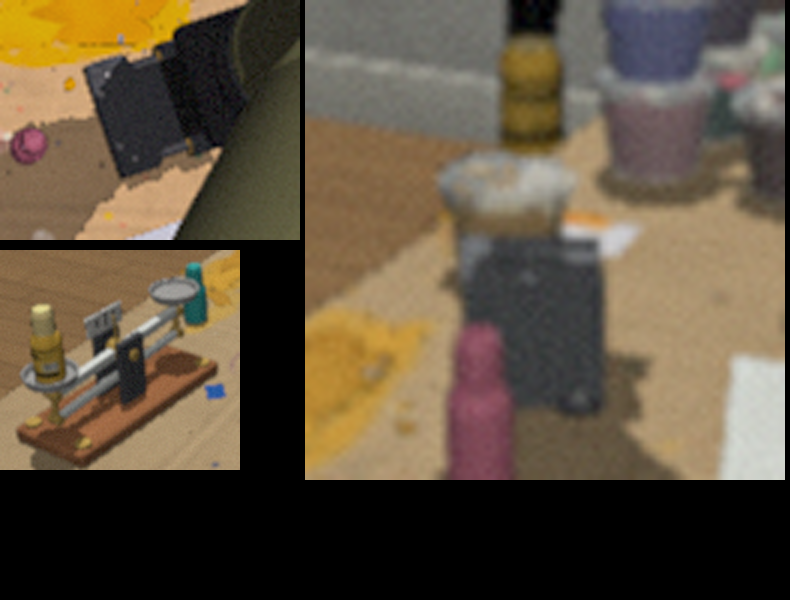

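The side crop shows the held bottle upright above the dock, centred at about column 337.3, while the mouth was at about 338.1. The lighter bottle still stands in the left pan. I'll measure both more finely.

Run:
```python
from h import *
i4=np.load('side4.npz')['image'].astype(float); i0=np.load('side.npz')['image'].astype(float)
for v in range(128,144,3):
    s=i4[v,325:350]; sat=s[:,0]-s[:,2]; print(v,sat.astype(int))
print('mouth')
for v in range(159,169): print(v,i0[v-0,324:354].mean(1).astype(int))
t=np.load('top.npz')['image'].astype(float)
print('top')
for v in range(176,199,2): print(v,t[v,392:422].mean(1).astype(int))
```

```text
128 [ 4  6  5  7  5  6  5 17 49 77 72 66 62 68 72 72 54 15  5  4  4  6  6  7
  6]
131 [  4   6   7   7   6   3   8  37  73  88  92  96 101  94  96  91  84  46
   7   5   5   9   6   5   0]
134 [10  9 10  6  9 10 11 19 42 64 61 66 66 68 62 56 50 23  8  4  5  7  4  1
  3]
137 [10  7  7 11 11  8  9 27 58 68 69 68 65 60 59 65 61 31 11 11  8  9  9  8
  8]
140 [10  9  8  9 10  9  9 24 65 69 76 77 77 70 72 71 59 29  8  7 10 20 35 50
 44]
143 [35 33 35 27 25 18 19 28 50 49 51 52 44 53 51 54 59 43 43 54 61 63 64 62
 55]
mouth
159 [102  88  87  89  96  97  96  99 101 101  97  99 100  98  95  95  99  93
 109 139 155 160 154 155 161 180 194 193 192 187]
160 [112  92  94 102 105 107 107 111 106 106  98 103 106 102 102 103 106  96
 101 116 120 119 115 114 126 168 191 191 191 174]
161 [111  92  96 104 104 106 112 105 100  96 101  93  90  95  92  95  96  94
  99 100  99 100 102 103 116 163 191 187 173 152]
162 [119  93  96 105 107 110 104  99  86  80  77  66  68  70  73  70  67  70
  75  93 100 109 106 102 114 149 162 166 152 140]
163 [123 108 101 107 109 109 103  88  78  59  49  63  55  56  54  53 
[... 1520 characters left out ...]
193 192 193 200
 133  47  56 122 148 147 147 148 147 145 146 144]
190 [ 34  75 140 154 149 148 148 141 129 166 191 196 195 192 194 196 191 128
  54  70 121 147 146 145 150 149 146 146 147 148]
192 [ 37  36  79 141 157 149 148 152 148 140 119 136 148 152 150 110  63  82
 113 142 149 147 148 149 146 145 146 144 146 146]
194 [ 36  35  29  58 135 151 148 150 151 150 151 149 151 146 142 144 148 151
 152 147 149 148 147 149 147 146 146 145 142 143]
196 [ 42  32  36  38  60 131 157 151 150 147 149 148 151 150 147 150 148 146
 149 145 148 145 147 146 147 143 139 145 144 139]
198 [ 66  54  32  40  31  63 134 151 150 150 151 146 149 152 152 149 144 150
 145 148 146 144 142 142 141 144 141 140 145 144]
```

>>> {"op": "arm_command", "data": {"increments": [0, 0, 0.2, 0, 0, 0, 0, 0, 0.3, 0, 0, 0, 0, 0, 0.4, 0, 0, 0, 0, 0, 0.4, 0, 0, 0, 0, 0, 0.3, 0, 0, 0, 0, 0, 0.2, 0, 0, 0, 0, 0, 0.15, 0, 0, 0, 0, 0, 0.1, 0, 0, 0, 0, 0, 0, 0, 0, 0, 0, 0, 0, 0, 0, 0]}}

```text
time_s: 19.08
tcp_pos: [0.4523, -0.3509, 0.1412]
eef_rot: [3.098, 0.522, 0.0]
force: [1.0, 0.7, -1.4]
width: 0.21
grip_force: 39.9
```

>>> {"op": "arm_command", "data": {"increments": [0, 0, 0.03, 0, 0, 0, 0, 0, 0.03, 0, 0, 0, 0, 0, 0.03, 0, 0, 0, 0, 0, 0.03, 0, 0, 0, 0, 0, 0.03, 0, 0, 0, 0, 0, 0.03, 0, 0, 0, 0, 0, 0.03, 0, 0, 0]}}

```text
time_s: 19.67
tcp_pos: [0.4521, -0.3509, 0.1358]
eef_rot: [3.097, 0.522, 0.0]
force: [0.1, -0.2, -0.6]
width: 0.217
grip_force: 39.8
```

>>> {"op": "arm_command", "data": {"increments": [0, 0, 0.025, 0, 0, 0, 0, 0, 0.025, 0, 0, 0, 0, 0, 0.025, 0, 0, 0, 0, 0, 0.025, 0, 0, 0]}}

```text
time_s: 20.0
tcp_pos: [0.4521, -0.3509, 0.1333]
eef_rot: [3.098, 0.522, 0.0]
force: [-0.3, -0.4, -0.2]
width: 0.213
grip_force: 39.8
```

```bash
python3 -c "
from h import *
go(.452,-.3505,.125)"
```

```text
t 20.0 tcp [ 0.4521 -0.3509  0.1333] F [-0.31 -0.38 -0.2 ] w 0.213 grip 39.83436864655232 units [ 0.   -0.02  0.33] turn [ 0.  0. -0.]
```

>>> {"op": "arm_command", "data": {"increments": [0, 0, 0.025, 0, 0, 0, 0, 0, 0.025, 0, 0, 0, 0, 0, 0.025, 0, 0, 0, 0, 0, 0.025, 0, 0, 0, 0, 0, 0.025, 0, 0, 0, 0, 0, 0.025, 0, 0, 0]}}

```text
time_s: 20.5
tcp_pos: [0.4521, -0.3508, 0.1295]
eef_rot: [3.098, 0.522, -0.0]
force: [0.0, -0.5, -1.1]
width: 0.215
grip_force: 39.8
```

>>> {"op": "arm_command", "data": {"increments": [0, 0, 0.025, 0, 0, 0, 0, 0, 0.025, 0, 0, 0, 0, 0, 0.025, 0, 0, 0, 0, 0, 0.025, 0, 0, 0, 0, 0, 0.025, 0, 0, 0, 0, 0, 0.025, 0, 0, 0]}}

```text
time_s: 21.0
tcp_pos: [0.4522, -0.3509, 0.1261]
eef_rot: [3.098, 0.522, 0.0]
force: [-1.2, -0.2, 2.9]
width: 0.209
grip_force: 39.9
```

>>> {"op": "arm_command", "data": {"increments": [0, 0, 0.025, 0, 0, 0, 0, 0, 0.025, 0, 0, 0, 0, 0, 0.025, 0, 0, 0, 0, 0, 0.025, 0, 0, 0]}}

```text
time_s: 21.33
tcp_pos: [0.4526, -0.3509, 0.1243]
eef_rot: [3.097, 0.522, 0.001]
force: [-1.0, 0.4, 5.7]
width: 0.208
grip_force: 40.0
```

>>> {"op": "arm_command", "data": {"increments": [0, 0, 0.025, 0, 0, 0, 0, 0, 0.025, 0, 0, 0, 0, 0, 0.025, 0, 0, 0, 0, 0, 0.025, 0, 0, 0]}}

```text
time_s: 21.67
tcp_pos: [0.4526, -0.351, 0.1219]
eef_rot: [3.097, 0.522, 0.001]
force: [-1.2, -0.2, 5.6]
width: 0.215
grip_force: 40.0
```

>>> {"op": "arm_command", "data": {"increments": [0, 0, 0.025, 0, 0, 0, 0, 0, 0.025, 0, 0, 0, 0, 0, 0.025, 0, 0, 0, 0, 0, 0.025, 0, 0, 0]}}

```text
time_s: 22.0
tcp_pos: [0.4526, -0.3509, 0.1194]
eef_rot: [3.097, 0.522, 0.001]
force: [0.1, 0.2, 5.9]
width: 0.213
grip_force: 40.0
```

>>> {"op": "arm_command", "data": {"increments": [0, 0, 0.025, 0, 0, 0, 0, 0, 0.025, 0, 0, 0, 0, 0, 0.025, 0, 0, 0]}}

```text
time_s: 22.25
tcp_pos: [0.4526, -0.351, 0.1175]
eef_rot: [3.097, 0.522, 0.001]
force: [-2.1, -0.4, 6.3]
width: 0.21
grip_force: 40.0
```

>>> {"op": "arm_command", "data": {"increments": [0, 0, 0.025, 0, 0, 0, 0, 0, 0.025, 0, 0, 0]}}

```text
time_s: 22.42
tcp_pos: [0.4525, -0.3509, 0.1162]
eef_rot: [3.097, 0.522, 0.001]
force: [-1.4, 0.4, 6.3]
width: 0.215
grip_force: 40.0
```

>>> {"op": "arm_command", "data": {"increments": [0, 0, 0.025, 0, 0, 0, 0, 0, 0.025, 0, 0, 0]}}

```text
time_s: 22.58
tcp_pos: [0.4526, -0.3509, 0.115]
eef_rot: [3.097, 0.522, 0.001]
force: [-1.8, -0.7, 6.2]
width: 0.214
grip_force: 40.0
```

>>> {"op": "arm_command", "data": {"increments": [0, 0, 0.025, 0, 0, 0, 0, 0, 0.025, 0, 0, 0]}}

```text
time_s: 22.75
tcp_pos: [0.4527, -0.351, 0.1141]
eef_rot: [3.097, 0.522, 0.002]
force: [-2.0, 1.4, 9.8]
width: 0.212
grip_force: 40.1
```

>>> {"op": "arm_command", "data": {"increments": [0, 0, 0.025, 0, 0, 0]}}

```text
time_s: 22.83
tcp_pos: [0.4529, -0.351, 0.1138]
eef_rot: [3.097, 0.522, 0.002]
force: [-1.8, 0.8, 11.0]
width: 0.208
grip_force: 40.2
```

>>> {"op": "arm_command", "data": {"increments": [0, 0, 0.02, 0, 0, 0]}}

```text
time_s: 22.92
tcp_pos: [0.453, -0.3511, 0.1136]
eef_rot: [3.096, 0.522, 0.002]
force: [-2.4, 0.7, 12.1]
width: 0.214
grip_force: 40.2
```

>>> {"op": "arm_command", "data": {"increments": [0, 0, 0.015, 0, 0, 0, 0, 0, 0, 0, 0, 0, 0, 0, 0, 0, 0, 0]}}

```text
time_s: 23.17
tcp_pos: [0.4531, -0.3511, 0.1136]
eef_rot: [3.096, 0.522, 0.003]
force: [-2.2, 1.5, 11.3]
width: 0.211
grip_force: 40.3
```

>>> {"op": "arm_command", "data": {"increments": [0, 0, -0.04, 0, 0, 0, 0, 0, 0, 0, 0, 0]}}

```text
time_s: 23.33
tcp_pos: [0.4529, -0.351, 0.1141]
eef_rot: [3.096, 0.522, 0.002]
force: [-1.6, 0.3, 8.2]
width: 0.214
grip_force: 40.2
```

>>> {"op": "arm_command", "data": {"increments": [0, 0, 0, 0, 0, 0, 0, 0, 0, 0, 0, 0, 0, 0, 0, 0, 0, 0, 0, 0, 0, 0, 0, 0, 0, 0, 0, 0, 0, 0, 0, 0, 0, 0, 0, 0], "fingers": 0.5}}

```text
time_s: 23.83
tcp_pos: [0.4519, -0.3505, 0.1118]
eef_rot: [-3.097, -0.522, 0.001]
force: [-0.5, 0.2, 0.9]
width: 0.49
grip_force: 0.0
```

>>> {"op": "arm_command", "data": {"increments": [0, 0, -0.2, 0, 0, 0, 0, 0, -0.4, 0, 0, 0, 0, 0, -0.7, 0, 0, 0, 0, 0, -0.8, 0, 0, 0, 0, 0, -0.8, 0, 0, 0, 0, 0, -0.8, 0, 0, 0, -0.5, 0.5, -0.8, 0, 0, 0, -0.8, 0.6, -0.5, 0, 0, 0, -0.8, 0.6, 0, 0, 0, 0, -0.8, 0.6, 0, 0, 0, 0, -0.8, 0.6, 0, 0, 0, 0, -0.8, 0.6, 0, 0, 0, 0, -0.8, 0.6, 0, 0, 0, 0, -0.8, 0.6, 0, 0, 0, 0, 0, 0, 0, 0, 0, 0, 0, 0, 0, 0, 0, 0]}}

```text
time_s: 25.17
tcp_pos: [0.345, -0.5132, 0.2379]
eef_rot: [3.098, 0.516, -0.0]
force: [-0.1, -0.2, 0.2]
width: 0.499
grip_force: 0.0
```

```bash
python3 -c "
from h import *
for n in('top','side'):
    c=read_camera(n); np.savez(n+'5.npz',**c)
r=lambda i,s:cv2.resize(i,None,fx=s,fy=s,interpolation=cv2.INTER_CUBIC)
a=np.load('top5.npz')['image'][140:220,170:430,::-1]; b=np.load('side5.npz')['image'][120:200,300:380,::-1]; d=np.load('side5.npz')['image'][180:290,180:300,::-1]
m=np.zeros((600,790,3),np.uint8); m[:240,:780]=r(a,3); m[245:565,305:625]=r(b,4); m[250:470,:240]=r(d,2)
cv2.imwrite('pics/g.png',m)"
```

```text
(no output)
```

View pics/g.png

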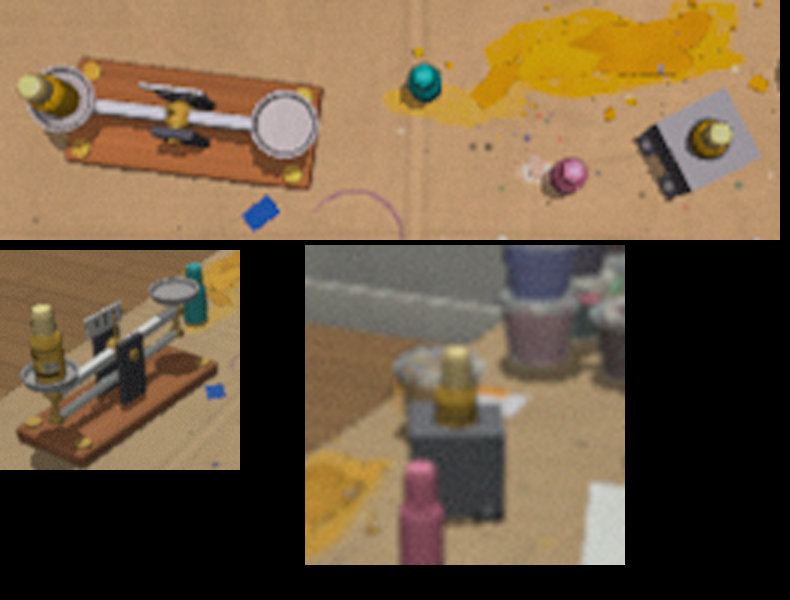

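The picture shows the heavier bottle upright in the dock bore and the lighter one standing in the left pan. The arm is clear of everything. Handing in.

```bash
python3 -c "
from h import *
print(arm.close_job())"
```

```text
the job is handed in; nothing more can be done
None
```

The job is handed in at about 25 s of the 72 s allowed: the heavier bottle, from the right pan, is pressed into the dock to a felt stop at about 12 N, and the lighter one still stands upright in the left pan; no verdict came back.

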